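# Wind the sample carriage into the photometer

## Task

Fit the loose crank fully down over the feeder's upright square shaft, without forcing it on, and wind it clockwise by its handle until the carriage is fully home, with its shutter plate snug against the chamber's gasket; stop when you feel the gasket and do not wind it on hard. Leave the crank seated on the shaft, let go, and do not disturb the things standing around.

Things in the scene. Friction and masses are not known exactly. Their poses are not given: they have to be found in the camera images.
- feeder: Hand-wound sample feeder, fixed to the bench, upright. Origin: on the bench straight below the axis of its upright square shaft; z up. A grey gearbox 70 x 70 mm, top at 70 mm, surrounds the axis. Rods run along the feeder's -y to a white dark chamber, front face at y = -150 mm, 120 mm tall, then the photometer, 145 mm tall, to y = -470 mm.
- shaft_top (a point): Centre of the top of the 14 x 14 mm square steel shaft, 95 mm above the bench; axes are the feeder's, not the shaft's. The shaft stands 25 mm out of the gearbox at ANY angle about the vertical, not measured: see it, or rest the socket lightly on it and turn (a quarter turn at most) till it drops over. It takes 0.15 N m to turn, so it stays put under a light touch.
- carriage (a joint): Travel in m: 0 = wound out, 0.062 = home, shutter plate just touching the rubber gasket. Starts at 0 to 0.027. Turning the shaft clockwise seen from above adds 24 mm per turn. Past home the gasket pushes back with about 4 N m per rad of shaft (60 N per rad at the crank's handle); at 0.0635 that is about 25 N at the handle. Friction holds it where it is left.
- shutter (a point): Centre of the chamber-side face of the carriage's shutter plate (aluminium, 84 mm wide, 72 mm tall, 6 mm thick), 53 mm above the bench, feeder axes. A small amber vial rides fixed to the carriage on that side. At home this face lies at y = -147 mm in the feeder's frame, on the gasket (3 mm of black rubber round the chamber's mouth).
- crank: Loose crank, about 0.25 kg, standing on its hub. Origin: centre of the hub's underside; z up, x along the arm towards the handle. Hub: steel block 34 x 34 mm, z 0 to 34 mm. Socket, open downward: 15.8 mm square, 22 mm deep, sides parallel to x and y, mouth chamfered 0.8 mm. Seated, its floor rests on the shaft's top: origin 22 mm below it, at any of four quarter turns.
- grip_block (a point): Middle of the square steel grip block on top of the hub, on its axis: 24 x 24 mm, sides parallel to the crank's x and y, z 34 to 68 mm in the crank's frame (this point 51 mm above the hub's underside). Axes as the crank's. The arm leaves the hub below it: 16 mm wide, z 22 to 34 mm, reaching to x = 75 mm.
- handle (a point): Middle of the crank's upright handle: a pale wooden round sleeve, 22 mm diameter, z 34 to 84 mm in the crank's frame, which spins freely on its pin, so a gripper that holds it need not turn as the crank goes round. 65 mm from the hub's axis, 59 mm above the hub's underside. Axes as the crank's.
- beaker: Bystander, loose: glass beaker, 68 mm wide, 85 mm tall; origin at the centre of its underside. Leave it where it stands.
- vial_jar: Bystander, loose: small amber jar, 42 mm wide, 60 mm tall; origin at the centre of its underside. Leave it where it stands.
- dish: Bystander, loose: white porcelain bowl, 100 mm wide, 35 mm tall; origin at the centre of its underside. Leave it where it stands.
- cork_ring: Bystander, loose: cork flask ring lying flat, 90 mm wide, 25 mm tall; origin at the centre of its underside. Leave it where it stands.
Not all that is in view belongs to the job. Leave any black or turquoise look-alike of the crank alone.

How it is judged:
By the outcome, as a careful person would: the job done as asked, in the order asked, and still so for the second after the job is handed in, with the robot touching nothing.
It also fails if it takes over 72 s, if anything falls off the work surface, if the arm or the gripper's body presses on something with over 40 N, if the wrist force passes 120 N, or if a joint passes its speed limit or range.

## Robot

A 6-joint arm with a two-finger parallel gripper is mounted at the origin on the work surface. World frame = base frame: x ahead of the robot, y to its left, z up, the work surface at z = 0. Lengths are in m, angles in rad, forces in N, time in s.
With the tool pointing down it reaches from about 0.35 to 0.975 m from the base axis. Payload 4.9 kg.
Tool frame: the origin (TCP) lies midway between the tips of the shut fingers; the grasp point (between the pads) lies 19 mm behind it (robot.grip_depth is the distance from the TCP to the grasp point, in m); x points along the fingers, y is the direction in which the jaws open and shut, and the axes are right-handed (so a half turn about x gives the same grasp; the last joint's range is limited). The gripper opens to 85 mm and grips with 20 to 120 N. Pads are 22 mm wide; open, the fingers measure 114 mm over their backs; the gripper's body (76 mm by 85 mm) begins 54 mm behind the grasp point. The pads swing forward as they close: fully open they stand 13 mm farther back than shut.
Start: joints at [1.029, 0.053, 1.613, -0, 1.476, -0.119], TCP at [0.256, 0.57, 0.205] pointing down, gripper open.
Joint ranges: [-3.01, 3.01], [-1.01, 2.22], [0.06, 2.58], [-1.02, 4.17], [0.09, 2.62], [-3.14, 3.14]. Speed limits (rad/s): [2.57, 2.57, 3.14, 3.14, 3.14, 3.14].

## Interface

Orientations are given as a rotation vector (axis times angle).
In Python, from plant import robot gives the robot as it stands.
- The arm moves only by the shell command python3 -m creep 'ROWS'. ROWS is JSON, a list that holds one entry, the list of rows, each a list of 7 numbers: the opening, from 0 (shut) to 1 (fully open), then the shift along the tool's x, y, z in units of 40 mm (1.0 is 40 mm), then the turn, a rotation vector about the tool's x, y, z in degrees. A call has 1 to 20 rows; each row shifts and turns the commanded pose from where the row before left it, along the tool's axes as they then stand; what a row does not reach is not made up. A row lasts 1/12 s, in which the tool goes at most 41.7 mm and 7.16 degrees, less where a joint would pass 70% of its speed; a pose out of reach is approached as far as the arm can. A call is refused whole if a number of a shift passes 1 or a number of a turn 7.16, either way. A call with a gripper value outside its range is refused whole. The fingers move at their own pace and stop on an object; the grip force is fixed at half the most. Time passes only in rows, so rows that do not move let the fingers close. It gives the time, the measured TCP pose, the force and the opening at its end, in the units of the state.
- robot.sense(): the state, without advancing time (a new reading comes with each control period).
- robot.get_image(name): name is "side" or "top"; returns a dict with "pixels" (400x640x3 uint8, red, green, blue), "range_z" (400x640 float32, m along the optical axis (not along the pixel's ray), 0 where there is no reading), "mtx" (3x3 intrinsics, pixels), "origin" and "rotation" of the camera in the world. Camera axes: x right, y down, z forward; pixel columns grow to the right and rows downward; lengths in m; the calibration is good to about 2 mm. A picture is of the moment at which its call begins.
- robot.job_done(): hands the job in, once; it reports no verdict.
The state is a dict: "t": time; "q": joint angles; "joint_vel": joint speeds; "joint_efforts": joint torques, N m; "tool_pos": TCP position; "eef_rot": TCP orientation; "contact_force": force on the tool from outside, world axes, zero at the start; "ft_torque": the same for the moment, N m; "width": opening from 0.0 (shut) to 1.0 (fully open).
Only numpy, scipy, OpenCV 4.12 (cv2) and the standard library are available. Lean on these libraries where they do the work, as an engineer would, in place of code of your own. Each camera call takes 0.05 s, during which the arm holds its last target. There are 200 camera calls.

## Working session

There is one attempt and no reset: what is moved stays moved. The work goes in short steps, Python scripts to look and compute and a shell command to move; the robot and the scene stay as the last step left them, time stands still between calls to the robot, and variables do not carry over. Pictures are saved under pics/ and viewed, about 8 in all and at most 12, crops included, and the job is handed in when it is done.

```bash
mkdir -p pics; ls
python3 - <<'E'
from plant import robot
import cv2,numpy as np
s=robot.sense();print({k:np.round(v,3) for k,v in s.items()})
for n in("side","top"):
    d=robot.get_image(n);cv2.imwrite(f"pics/{n}0.png",d["pixels"][:,:,::-1]);np.savez(f"{n}0.npz",**d)
    print(n,d["mtx"],d["origin"],d["rotation"])
E
```

```text
pics
{'t': np.float64(0.0), 'q': array([ 1.029,  0.053,  1.614,  0.   ,  1.476, -0.119]), 'joint_vel': array([ 0.001, -0.   , -0.001, -0.001, -0.001,  0.   ]), 'joint_efforts': array([-0.0000e+00, -3.9368e+01, -3.7017e+01, -0.0000e+00,  7.0000e-03,
       -0.0000e+00]), 'tool_pos': array([0.256, 0.569, 0.203]), 'eef_rot': array([ 0.33 ,  1.546, -0.333]), 'contact_force': array([-0.301,  0.834,  0.173]), 'ft_torque': array([-0.044, -0.017, -0.016]), 'width': np.float64(0.997)}
side [[378.30928403   0.         323.91646043]
 [  0.         378.30928403 201.96209214]
 [  0.           0.           1.        ]] [ 0.26200581 -0.32211986  0.78397047] [-2.3538321   0.65059179 -0.21970378]
top [[515.55439611   0.         321.86096999]
 [  0.         515.55439611 203.85646629]
 [  0.           0.           1.        ]] [0.32137811 0.18763381 1.21298591] [-2.2201002   1.98824509 -0.21687356]
```

View pics/side0.png

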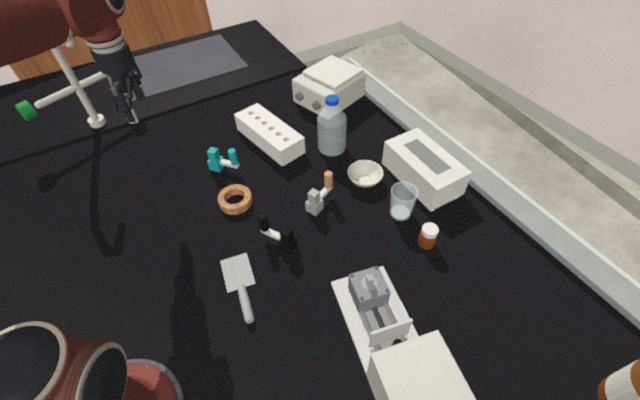

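View pics/top0.png

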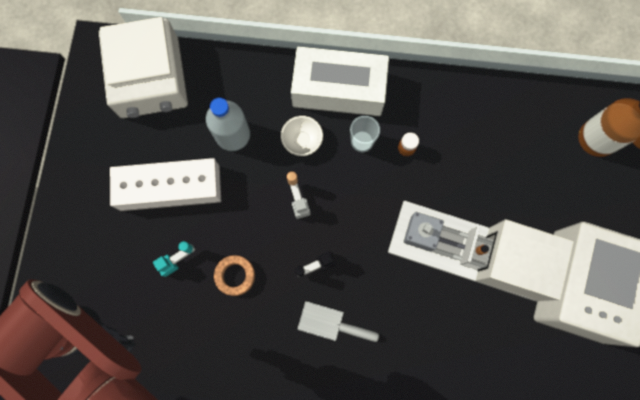

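The steel crank with the pale wooden handle is at top (299,200), side (316,200). The look-alikes are turquoise at top (172,260), side (222,160), and black at top (315,265), side (277,232). I choose the steel one. The feeder shaft is at top (425,230), side (370,283). Next I measure from both views.

```bash
cat > h.py <<'E'
import numpy as np,cv2
from scipy.spatial.transform import Rotation as R
from plant import robot
def cloud(d):
    z=d["range_z"];v,u=np.indices(z.shape);K=d["mtx"]
    P=np.stack([(u-K[0,2])/K[0,0]*z,(v-K[1,2])/K[1,1]*z,z],-1)
    W=P@R.from_rotvec(d["rotation"]).as_matrix().T+d["origin"]
    W[z==0]=np.nan
    return W
def proj(d,p):
    c=(np.atleast_2d(p)-d["origin"])@R.from_rotvec(d["rotation"]).as_matrix()
    return c[:,:2]/c[:,2:]*d["mtx"][0,0]+d["mtx"][:2,2]
def rect(d,p):
    (x,y),(a,b),t=cv2.minAreaRect((p[:,:2]*1000).astype(np.float32));return np.round([x,y,a,b,t],1)
def grab(n,name=None):
    d=robot.get_image(n)
    if name: cv2.imwrite(f"pics/{name}.png",d["pixels"][:,:,::-1])
    return d
E
python3 - <<'E'
from h import *
D={n:dict(np.load(n+"0.npz")) for n in("side","top")}
roi={"side":{"crank":(160,225,295,345),"feeder":(260,320,330,400)},"top":{"crank":(165,225,280,320),"feeder":(205,260,395,460)}}
for n,d in D.items():
    W=cloud(d);rgb=d["pixels"].astype(int)
    a,b,c,e=roi[n]["crank"];P=W[a:b,c:e].reshape(-1,3);C=rgb[a:b,c:e].reshape(-1,3)
    wood=(C[:,0]-C[:,2]>50)&(P[:,2]>.02)
    gray=(~wood)&(P[:,2]>.02)&(C.sum(1)>200)
    print(n,"wood",wood.sum(),np.nanmean(P[wood],0),np.nanpercentile(P[wood][:,2],[5,50,95]))
    for lo,hi in((.06,.08),(.025,.045)):
        m=gray&(P[:,2]>lo)&(P[:,2]<hi);print(" steel",lo,m.sum(),P[m].mean(0),rect(d,P[m]))
    wt=wood&(P[:,2]>.078);print(" woodtop",wt.sum(),P[wt].mean(0))
    a,b,c,e=roi[n]["feeder"];P=W[a:b,c:e].reshape(-1,3)
    for lo,hi in((.088,.1),(.064,.076)):
        m=(P[:,2]>lo)&(P[:,2]<hi);
        if m.sum():print(" feeder",lo,m.sum(),P[m].mean(0),rect(d,P[m]))
def crop(n,a,b,c,e,k,s):
    return cv2.resize(D[n]["pixels"][a:b,c:e,::-1],None,fx=k,fy=k,interpolation=cv2.INTER_CUBIC)
A=np.hstack([crop("top",165,225,280,340,5,0),crop("top",200,260,395,455,5,0)])
B=np.hstack([crop("side",165,225,290,350,5,0),crop("side",260,320,340,400,5,0)])
cv2.imwrite("pics/c1.png",np.vstack([A,B]))
E
```

```text
side wood 123 [0.61576191 0.28069107 0.06734935] [0.04204384 0.06837978 0.08514203]
 steel 0.06 89 [0.55838624 0.25820257 0.06715748] [577.7 269.7  67.7  26.   26.4]
 steel 0.025 189 [0.57300682 0.26067251 0.03348026] [584.5 268.6  89.4  34.3  20.4]
 woodtop 43 [0.61758726 0.28423637 0.08295456]
 feeder 0.088 54 [ 0.53008316 -0.02828642  0.09470722] [531.  -27.3  13.8  13.6  65.3]
 feeder 0.064 929 [ 0.52853201 -0.03032415  0.07028289] [530.6 -27.8  71.   69.8  77. ]
top wood 100 [0.61746992 0.28362418 0.07666291] [0.05444719 0.08186735 0.08556244]
 steel 0.06 112 [0.56038132 0.25833104 0.06755574] [561.4 258.8  25.1  23.6  21. ]
 steel 0.025 209 [0.57704053 0.26599089 0.03385484] [579.3 266.8  76.   33.9  23.8]
 woodtop 67 [0.61952179 0.28439931 0.08296302]
 feeder 0.088 46 [ 0.53284345 -0.02769218  0.09427219] [533.2 -28.   13.9  14.4  63.8]
 feeder 0.064 883 [ 0.53204133 -0.02747348  0.06977887] [532.8 -28.1  70.4  70.2  78.2]
```

View pics/c1.png

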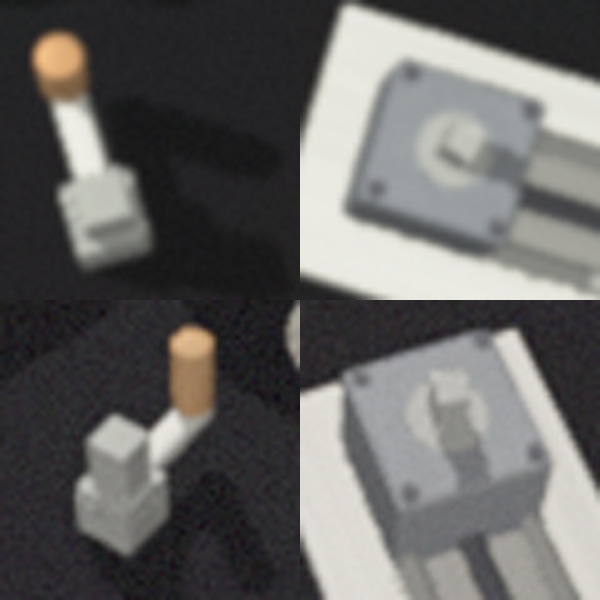

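The crop confirms it: steel hub and block with a pale wooden handle (top row: block at crop (100,210), handle at (60,60)). The shaft's square top is at crop (465,140). Both views agree within 3 mm: crank at about (0.560, 0.2585), yaw 24°; shaft at (0.532, -0.028), angle about 64° mod 90. Heights match the text.

```bash
cat >> h.py <<'E'
def plan(target=None,jaw=None):
    """needed turn about tool x (deg) to bring jaws (mod 180) to angle jaw, and shifts (units) in tool axes AFTER that turn"""
    s=robot.sense();Rm=R.from_rotvec(s["eef_rot"]).as_matrix();y=Rm[:,1]
    a=np.degrees(np.arctan2(y[1],y[0]))
    print("t %.2f tcp"%s["t"],np.round(s["tool_pos"],4),"x-axis",np.round(Rm[:,0],4),"jaw %.2f"%a,"F",np.round(s["contact_force"],1),"T",np.round(s["ft_torque"],2),"w %.3f"%s["width"],"q",np.round(s["q"],2))
    if jaw is not None:
        dw=(jaw-a+90)%180-90
        print("turn about tool x: %.2f deg"%(-dw)); Rm=R.from_rotvec([0,0,np.radians(dw)]).as_matrix()@Rm
    if target is not None: print("shift units",np.round(Rm.T@(np.array(target)-s["tool_pos"])/.04,3))
E
python3 -c "
from h import *
plan([.560,.2585,.14],113.8)
plan([.560,.2585,.14])"
```

```text
t 0.10 tcp [0.2561 0.5694 0.2034] x-axis [-0.001  -0.0016 -1.    ] jaw 65.78 F [-0.9  0.9 -0.2] T [ 0.01 -0.04  0.02] w 1.000 q [ 1.03  0.05  1.61 -0.    1.48 -0.12]
turn about tool x: -48.02 deg
shift units [  1.603 -10.175   3.814]
t 0.10 tcp [0.2561 0.5694 0.2034] x-axis [-0.001  -0.0016 -1.    ] jaw 65.78 F [-0.9  0.9 -0.2] T [ 0.01 -0.04  0.02] w 1.000 q [ 1.03  0.05  1.61 -0.    1.48 -0.12]
shift units [ 1.59  -3.969 10.118]
```

```bash
python3 -m creep '[[[1,0,-0.36,0.92,0,0,0],[1,0,-0.36,0.92,0,0,0],[1,0,-0.36,0.92,0,0,0],[1,0,-0.36,0.92,0,0,0],[1,0,-0.36,0.92,0,0,0],[1,0,-0.36,0.92,0,0,0],[1,0,-0.36,0.92,0,0,0],[1,0,-0.36,0.92,0,0,0],[1,0,-0.36,0.92,0,0,0],[1,0,-0.36,0.92,0,0,0],[1,0,-0.37,0.92,0,0,0],[1,0.2,0,0,-6.86,0,0],[1,0.2,0,0,-6.86,0,0],[1,0.2,0,0,-6.86,0,0],[1,0.2,0,0,-6.86,0,0],[1,0.2,0,0,-6.86,0,0],[1,0.2,0,0,-6.86,0,0],[1,0.2,0,0,-6.86,0,0]]]'
python3 -c "
from h import *
plan([.560,.2585,.039],113.8)"
```

```text
t: 1.6
tool_pos: [0.56, 0.2589, 0.1474]
eef_rot: [-0.33, 1.547, 0.33]
contact_force: [0.5, -0.1, 0.3]
width: 1.0
t 1.60 tcp [0.56   0.2589 0.1474] x-axis [-1.1e-03 -3.0e-04 -1.0e+00] jaw 114.13 F [ 0.5 -0.1  0.3] T [ 0.01  0.05 -0.01] w 1.000 q [ 0.31  0.08  1.69  0.    1.38 -1.68]
turn about tool x: 0.33 deg
shift units [ 2.71e+00 -8.00e-03 -1.00e-03]
```

```bash
python3 -m creep '[[[1,0.6,0,0,0,0,0],[1,0.6,0,0,0,0,0],[1,0.6,0,0,0,0,0],[1,0.5,0,0,0,0,0],[1,0.4,0,0,0,0,0],[1,0,0,0,0,0,0],[0.4,0,0,0,0,0,0],[0.3,0,0,0,0,0,0],[0.2,0,0,0,0,0,0],[0,0,0,0,0,0,0],[0,0,0,0,0,0,0],[0,0,0,0,0,0,0],[0,0,0,0,0,0,0]]]'
python3 -c "
from h import *
d=grab('side','s2')
cv2.imwrite('pics/s2c.png',cv2.resize(d['pixels'][140:240,260:380,::-1],None,fx=4,fy=4))
plan()"
```

```text
t: 2.68
tool_pos: [0.5609, 0.2592, 0.0413]
eef_rot: [-0.326, 1.545, 0.326]
contact_force: [-0.3, 0.4, 2.5]
width: 0.007
t 2.73 tcp [0.5609 0.2592 0.0413] x-axis [ 1.1e-03  4.0e-04 -1.0e+00] jaw 113.80 F [-0.  -0.3  1.8] T [ 0.03  0.05 -0.02] w -0.000 q [ 0.31  0.19  1.75  0.    1.2  -1.67]
```

View pics/s2c.png

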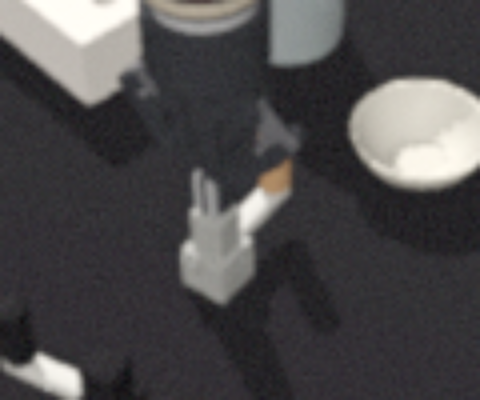

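Run:
```python
from h import *
s=robot.sense()
d=grab('side');print("tcp px side",proj(d,s["tool_pos"]),"orig block top px",proj(d,[.56,.2585,.068]),proj(d,[.56,.2585,.034]))
W=cloud(d);P=W[140:240,260:345].reshape(-1,3);C=d["pixels"].astype(int)[140:240,260:345].reshape(-1,3)
t=grab('top');print("tcp px top",proj(t,s["tool_pos"]))
wood=(C[:,0]-C[:,2]>50)&(P[:,2]>.02);print(wood.sum(),P[wood].mean(0))
a=cv2.resize(d['pixels'][160:220,290:350,::-1],None,fx=8,fy=8,interpolation=cv2.INTER_CUBIC)
cv2.imwrite('pics/s3.png',a)
# hub points
for r,c in((192,311),(196,312),(203,312),(208,312),(205,308),(205,320)): print(r,c,np.round(W[r,c],3))
```

```text
tcp px side [[314.0144992  198.55475068]] orig block top px [[313.47118265 191.98737708]] [[313.95461587 200.69615314]]
tcp px top [[299.695747   206.03514594]]
34 [0.61584471 0.27782457 0.04736685]
192 311 [0.551 0.254 0.077]
196 312 [0.551 0.25  0.066]
203 312 [0.551 0.253 0.036]
208 312 [0.547 0.247 0.023]
205 308 [0.543 0.26  0.025]
205 320 [0.571 0.246 0.022]
```

View pics/s3.png

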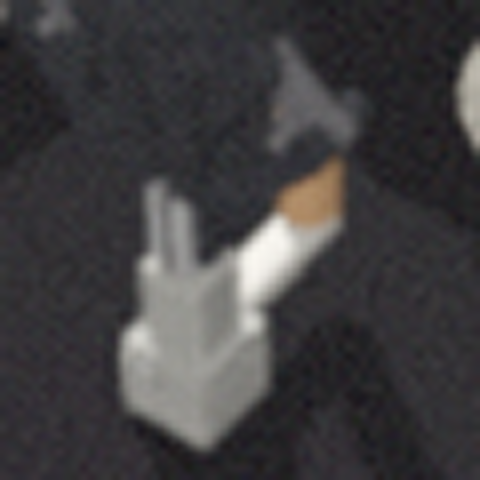

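Run:
```python
from h import *
d=grab('side');t=grab('top')
a=cv2.resize(d['pixels'][120:220,270:370,::-1],None,fx=5,fy=5,interpolation=cv2.INTER_CUBIC)
b=cv2.resize(t['pixels'][150:250,260:320,::-1],None,fx=5,fy=5,interpolation=cv2.INTER_CUBIC)
cv2.imwrite('pics/s4.png',np.clip(np.hstack([a,b]).astype(float)*1.6,0,255))
W=cloud(d)
for r in range(150,200,4): print(r,[tuple(np.round(W[r,c]*1000).astype(int)) for c in (300,306,310,313,318,324,328)])
plan()
```

```text
150 [(np.int64(527), np.int64(247), np.int64(234)), (np.int64(535), np.int64(234), np.int64(240)), (np.int64(542), np.int64(229), np.int64(241)), (np.int64(548), np.int64(226), np.int64(240)), (np.int64(559), np.int64(225), np.int64(235)), (np.int64(574), np.int64(225), np.int64(229)), (np.int64(700), np.int64(421), np.int64(23))]
154 [(np.int64(525), np.int64(245), np.int64(225)), (np.int64(534), np.int64(234), np.int64(229)), (np.int64(541), np.int64(228), np.int64(230)), (np.int64(547), np.int64(225), np.int64(229)), (np.int64(559), np.int64(225), np.int64(224)), (np.int64(576), np.int64(228), np.int64(213)), (np.int64(700), np.int64(421), np.int64(6))]
158 [(np.int64(525), np.int64(247), np.int64(211)), (np.int64(534), np.int64(234), np.int64(217)), (np.int64(542), np.int64(230), np.int64(217)), (np.int64(546), np.int64(224), np.int64(219)), (np.int64(557), np.int64(222), np.int64(216)), (np.int64(577), np.int64(229), np.int64(200)), (np.int64(695), np.int64(413), np.int64(0))]
162 [(np.int64(539), np.int64(279), np.int64(167)), (np.int64(533), np.int64(235), np.int64(205)), (np.
[... 2778 characters left out ...]
int64(596), np.int64(268), np.int64(30)), (np.int64(619), np.int64(286), np.int64(0))]
198 [(np.int64(546), np.int64(314), np.int64(-1)), (np.int64(560), np.int64(305), np.int64(0)), (np.int64(548), np.int64(256), np.int64(54)), (np.int64(552), np.int64(248), np.int64(59)), (np.int64(568), np.int64(251), np.int64(47)), (np.int64(601), np.int64(277), np.int64(2)), (np.int64(612), np.int64(275), np.int64(-2))]
t 2.93 tcp [0.5609 0.2592 0.0413] x-axis [ 1.1e-03  4.0e-04 -1.0e+00] jaw 113.80 F [-0.2  0.3  4.1] T [ 0.    0.07 -0.02] w -0.000 q [ 0.31  0.19  1.75  0.    1.2  -1.67][ WARN:0@2.078] global loadsave.cpp:1063 imwrite_ Unsupported depth image for selected encoder is fallbacked to CV_8U.
```

View pics/s4.png

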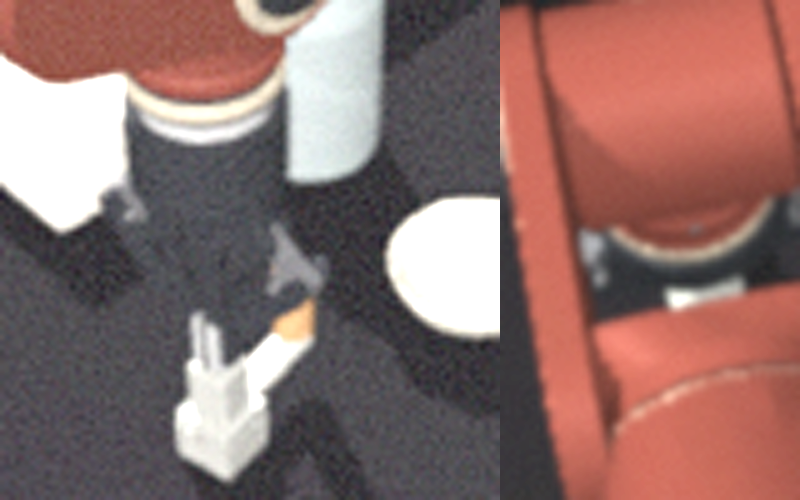

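Odd: the width reads 0, and the two light stripes at side px (310,188) and (313,188) look like shut fingers above the block. I'll lift with the fingers shut and check where the tips really are against the reported TCP.

```bash
python3 -m creep '[[[0,-0.5,0,0,0,0,0],[0,-0.5,0,0,0,0,0],[0,-0.5,0,0,0,0,0],[0,-0.5,0,0,0,0,0],[0,0,0,0,0,0,0],[0,0,0,0,0,0,0]]]'
python3 - <<'E'
from h import *
plan()
d=grab('side')
s=robot.sense();print("tcp px",proj(d,s["tool_pos"]))
a=cv2.resize(d['pixels'][120:220,270:370,::-1],None,fx=6,fy=6,interpolation=cv2.INTER_CUBIC)
cv2.imwrite('pics/s5.png',np.clip(a.astype(float)*1.6,0,255).astype(np.uint8))
E
```

```text
t: 3.43
tool_pos: [0.5611, 0.2592, 0.1214]
eef_rot: [-0.325, 1.544, 0.326]
contact_force: [0.3, 1.1, -0.4]
width: 0.002
t 3.43 tcp [0.5611 0.2592 0.1214] x-axis [ 2.1e-03  7.0e-04 -1.0e+00] jaw 113.79 F [ 0.3  1.1 -0.4] T [ 0.    0.03 -0.02] w 0.002 q [ 0.31  0.1   1.71 -0.    1.33 -1.67]
tcp px [[312.61878499 177.69183983]]
```

View pics/s5.png

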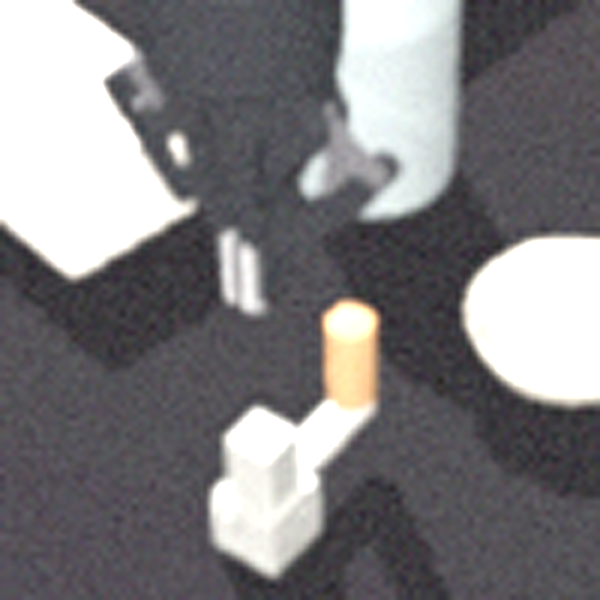

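Run:
```python
from h import *
s=robot.sense();print(robot.grip_depth,[a for a in dir(robot) if a[0]!='_'])
for n in('side','top'):
    d=grab(n);W=cloud(d)
    P=W.reshape(-1,3);m=(np.hypot(P[:,0]-.561,P[:,1]-.259)<.03)&(P[:,2]>.095)
    Q=P[m];Q=Q[np.argsort(Q[:,2])];print(n,len(Q));print(np.round(Q[:25:2],3))
```

```text
0.0187 ['Unreachable', 'get_image', 'grip_depth', 'job_done', 'sense']
side 990
[[0.559 0.252 0.149]
 [0.556 0.252 0.15 ]
 [0.552 0.25  0.151]
 [0.549 0.259 0.152]
 [0.551 0.252 0.153]
 [0.552 0.25  0.155]
 [0.551 0.253 0.155]
 [0.557 0.249 0.156]
 [0.551 0.257 0.156]
 [0.556 0.251 0.158]
 [0.552 0.25  0.158]
 [0.557 0.249 0.159]
 [0.553 0.251 0.159]]
top 1164
[[0.549 0.26  0.149]
 [0.55  0.266 0.151]
 [0.551 0.253 0.153]
 [0.553 0.249 0.157]
 [0.549 0.257 0.16 ]
 [0.552 0.251 0.162]
 [0.559 0.23  0.195]
 [0.541 0.273 0.198]
 [0.54  0.277 0.2  ]
 [0.541 0.281 0.204]
 [0.535 0.248 0.448]
 [0.538 0.241 0.45 ]
 [0.532 0.253 0.45 ]]
```

Both cameras put the real fingertips about 27 mm above the reported TCP (0.148 against 0.121), and they were resting lightly on the block. The horizontal position is fine. From here I treat true tip z as reported z + 0.027, and regrasp with reported z at about 0.012.

```bash
python3 -m creep '[[[1,0,0,0,0,0,0],[1,0,0,0,0,0,0],[1,0,0,0,0,0,0],[1,0,0,0,0,0,0],[1,0,0,0,0,0,0],[1,0.5,0,0,0,0,0],[1,0.5,0,0,0,0,0],[1,0.5,0,0,0,0,0],[1,0.5,0,0,0,0,0],[1,0.4,0,0,0,0,0],[1,0.3,0,0,0,0,0]]]'
python3 -m creep '[[[0.5,0,0,0,0,0,0],[0,0,0,0,0,0,0],[0,0,0,0,0,0,0],[0,0,0,0,0,0,0],[0,0,0,0,0,0,0],[0,0,0,0,0,0,0],[0,0,0,0,0,0,0]]]'
python3 -c "
from h import *
plan()"
```

```text
t: 4.5
tool_pos: [0.5595, 0.2587, 0.0106]
eef_rot: [-0.326, 1.548, 0.326]
contact_force: [-0.6, 0.4, -0.1]
width: 1.001
t: 5.08
tool_pos: [0.5617, 0.2593, 0.0142]
eef_rot: [-0.326, 1.543, 0.326]
contact_force: [-0.2, -1.7, 4.6]
width: 0.268
t 5.08 tcp [0.5617 0.2593 0.0142] x-axis [ 2.8e-03  7.0e-04 -1.0e+00] jaw 113.79 F [-0.2 -1.7  4.6] T [-0.08 -0.04  0.  ] w 0.268 q [ 0.31  0.22  1.76 -0.    1.15 -1.67]
```

```bash
python3 -m creep '[[[0,-0.3,0,0,0,0,0],[0,-0.5,0,0,0,0,0],[0,-0.5,0,0,0,0,0],[0,-0.5,0,0,0,0,0],[0,-0.5,0,0,7,0,0],[0,-0.5,0,0,7,0,0],[0,-0.5,0,0,7,0,0],[0,-0.4,0,0,7,0,0],[0,0,0,0,7,0,0],[0,0,0,0,7,0,0],[0,0,0,0,7.1,0,0],[0,0,0,0,0,0,0],[0,0,0,0,0,0,0]]]'
python3 -c "
from h import *
plan([.532,-.028,.15],64.5)"
```

```text
t: 6.17
tool_pos: [0.5598, 0.2589, 0.1601]
eef_rot: [0.343, 1.545, -0.344]
contact_force: [0.2, 0.2, -1.9]
width: 0.273
t 6.17 tcp [0.5598 0.2589 0.1601] x-axis [-1.3e-03 -3.0e-04 -1.0e+00] jaw 64.88 F [ 0.2  0.2 -1.9] T [0.04 0.06 0.  ] w 0.273 q [ 0.31  0.06  1.68  0.    1.4  -0.82]
turn about tool x: 0.38 deg
shift units [ 0.255 -6.772  2.462]
```

```bash
python3 -m creep '[[[0,0,-0.5,0.18,0,0,0],[0,0,-0.75,0.27,0,0,0],[0,0,-0.75,0.27,0,0,0],[0,0,-0.75,0.27,0,0,0],[0,0,-0.75,0.27,0,0,0],[0,0,-0.75,0.27,0,0,0],[0,0,-0.75,0.27,0,0,0],[0,0,-0.75,0.27,0,0,0],[0,0,-0.6,0.24,0.4,0,0],[0,0,-0.42,0.17,0,0,0],[0,0,0,0,0,0,0],[0,0,0,0,0,0,0]]]'
python3 - <<'E'
from h import *
plan([.532,-.028,.15],64.5)
d=grab('side');t=grab('top')
np.savez('side3.npz',**d);np.savez('top3.npz',**t)
q=proj(d,robot.sense()["tool_pos"])[0].astype(int);q2=proj(t,robot.sense()["tool_pos"])[0].astype(int);print(q,q2)
f=lambda im,q:cv2.resize(im['pixels'][q[1]-30:q[1]+70,q[0]-50:q[0]+50,::-1],(400,400),interpolation=cv2.INTER_CUBIC)
cv2.imwrite('pics/s6.png',np.clip(np.hstack([f(d,q),f(t,q2)]).astype(float)*1.4,0,255).astype(np.uint8))
E
```

```text
t: 7.17
tool_pos: [0.5339, -0.0288, 0.1603]
eef_rot: [0.352, 1.543, -0.351]
contact_force: [0.3, 0.7, -2.5]
width: 0.268
t 7.17 tcp [ 0.5339 -0.0288  0.1603] x-axis [-6.e-04  6.e-04 -1.e+00] jaw 64.30 F [ 0.3  0.7 -2.5] T [ 0.03  0.06 -0.04] w 0.268 q [-0.19 -0.13  1.87  0.    1.41 -1.32]
turn about tool x: -0.20 deg
shift units [ 0.258 -0.003 -0.05 ]
[373 258] [433 221]
```

View pics/s6.png

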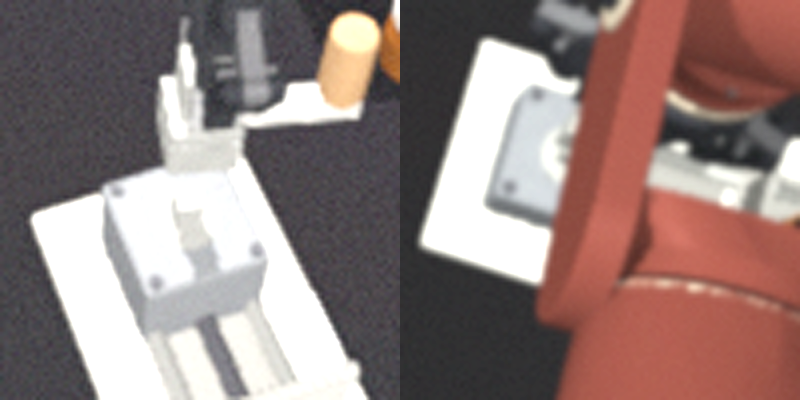

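Run:
```python
from h import *
for n in('side',):
    d=dict(np.load(n+'3.npz'));W=cloud(d).reshape(-1,3)
    c=np.array([.5339,-.0288]);yaw=np.radians(-25.7);ex=np.array([np.cos(yaw),np.sin(yaw)]);ey=np.array([-ex[1],ex[0]])
    L=(W[:,:2]-c)@np.stack([ex,ey],1)
    m=(np.abs(L)<.026).all(1)&(W[:,2]>.135)&(W[:,2]<.185)
    L=L[m];z=W[m][:,2];print(n,m.sum(),"z pct",np.percentile(z,[0,1,5,50,95]))
    k=(z>.148)&(z<.178)
    a=k&(L[:,0]>-.013)&(L[:,0]<.015)&(L[:,1]<-.008);b=k&(L[:,1]>-.013)&(L[:,1]<.015)&(L[:,0]<-.008)
    for nm,mm,i in(("-y face",a,1),("-x face",b,0)):
        print(nm,mm.sum(),"median %.4f"%np.median(L[mm,i]) if mm.sum() else "", "slope deg", np.degrees(np.arctan(np.polyfit(L[mm,1-i],L[mm,i],1)[0])) if mm.sum()>5 else "")
    P=W;S=dict(np.load('side0.npz'));V=cloud(S)[260:320,330:400].reshape(-1,3)
    c0=np.array([.531,-.0275]);yaw=np.radians(-25.5);M=(V[:,:2]-c0)@np.stack([[np.cos(yaw),np.sin(yaw)],[-np.sin(yaw),np.cos(yaw)]],1)
    k=(V[:,2]>.074)&(V[:,2]<.091)&(np.abs(M)<.012).all(1)
    for nm,mm,i in(("-y",k&(abs(M[:,0])<.005),1),("-x",k&(abs(M[:,1])<.005),0)): print("shaft",nm,mm.sum(),np.round(np.sort(M[mm,i]),4)[:30])
    # gearbox -> top z check
```

```text
side 296 z pct [0.14627577 0.14795404 0.14978061 0.17114403 0.18163018]
-y face 112 median -0.0155 slope deg -0.030839946327139028
-x face 32 median -0.0200 slope deg -0.10751729636117094
shaft -y 22 [-0.0071 -0.0068 -0.0068 -0.0067 -0.0067 -0.0065 -0.0064 -0.0061 -0.0061
 -0.0059 -0.0059 -0.0058 -0.0058 -0.0057 -0.0057 -0.0056 -0.0056 -0.0055
 -0.0054 -0.0054 -0.0053 -0.0051]
shaft -x 6 [-0.007  -0.0068 -0.0067 -0.0066 -0.0066 -0.0066]
```

Relative to the same (side) camera, the hub is within about 0.5 mm of the shaft's axis and square to it. I'll descend until just above, then feel.

```bash
python3 -m creep '[[[0,0.25,-0.01,-0.01,0,0,0],[0,0.3,0,0,0,0,0],[0,0.3,0,0,0,0,0],[0,0.2,0,0,0,0,0],[0,0.1,0,0,0,0,0],[0,0,0,0,0,0,0],[0,0,0,0,0,0,0]]]'
python3 -m creep '[[[0,0.05,0,0,0,0,0],[0,0.05,0,0,0,0,0],[0,0.05,0,0,0,0,0],[0,0,0,0,0,0,0]]]'
python3 -c "
from h import *
plan()"
```

```text
t: 7.85
tool_pos: [0.5335, -0.0282, 0.1141]
eef_rot: [0.352, 1.543, -0.352]
contact_force: [0.2, -0.6, -2.6]
width: 0.273
t: 8.18
tool_pos: [0.5336, -0.0285, 0.1084]
eef_rot: [0.352, 1.542, -0.352]
contact_force: [-0.7, -0.3, -3.2]
width: 0.271
t 8.18 tcp [ 0.5336 -0.0285  0.1084] x-axis [-1.e-04 -1.e-04 -1.e+00] jaw 64.29 F [-0.7 -0.3 -3.2] T [ 0.04  0.02 -0.01] w 0.271 q [-0.19 -0.08  1.91 -0.    1.31 -1.31]
```

```bash
python3 -m creep '[[[0,0.05,0,0,0,0,0],[0,0.05,0,0,0,0,0],[0,0,0,0,0,0,0]]]'; python3 -m creep '[[[0,0.05,0,0,0,0,0],[0,0.05,0,0,0,0,0],[0,0,0,0,0,0,0]]]'
python3 -c "
from h import *
plan()"
```

```text
t: 8.43
tool_pos: [0.5334, -0.0283, 0.104]
eef_rot: [0.352, 1.543, -0.352]
contact_force: [-0.7, 0.1, -3.0]
width: 0.27
t: 8.68
tool_pos: [0.5334, -0.0283, 0.0999]
eef_rot: [0.352, 1.543, -0.352]
contact_force: [-0.9, -0.6, -2.1]
width: 0.27
t 8.68 tcp [ 0.5334 -0.0283  0.0999] x-axis [-7.e-04  1.e-04 -1.e+00] jaw 64.30 F [-0.9 -0.6 -2.1] T [-0.14  0.03  0.01] w 0.270 q [-0.19 -0.08  1.92 -0.    1.3  -1.31]
```

It is over the shaft with no force. I continue to the floor.

```bash
python3 -m creep '[[[0,0.06,0,0,0,0,0],[0,0.06,0,0,0,0,0],[0,0.06,0,0,0,0,0],[0,0.05,0,0,0,0,0],[0,0,0,0,0,0,0]]]'; python3 -m creep '[[[0,0.04,0,0,0,0,0],[0,0.03,0,0,0,0,0],[0,0,0,0,0,0,0]]]'
python3 -c "
from h import *
plan()"
```

```text
t: 9.1
tool_pos: [0.5334, -0.0284, 0.0906]
eef_rot: [0.352, 1.543, -0.352]
contact_force: [0.3, -1.5, -2.0]
width: 0.271
t: 9.35
tool_pos: [0.5336, -0.0284, 0.0882]
eef_rot: [0.352, 1.542, -0.352]
contact_force: [-0.5, -2.0, -3.1]
width: 0.272
t 9.35 tcp [ 0.5336 -0.0284  0.0882] x-axis [-2.e-04 -2.e-04 -1.e+00] jaw 64.30 F [-0.5 -2.  -3.1] T [-0.28  0.07 -0.01] w 0.272 q [-0.19 -0.06  1.93 -0.    1.28 -1.31]
```

```bash
python3 -m creep '[[[0,0.03,0,0,0,0,0],[0,0,0,0,0,0,0]]]'; python3 -m creep '[[[0,0.03,0,0,0,0,0],[0,0,0,0,0,0,0]]]'
python3 -c "
from h import *
plan()"
```

```text
t: 9.52
tool_pos: [0.5337, -0.0285, 0.0872]
eef_rot: [0.352, 1.542, -0.352]
contact_force: [-1.1, -1.7, -2.3]
width: 0.271
t: 9.68
tool_pos: [0.5338, -0.0285, 0.0871]
eef_rot: [0.352, 1.542, -0.352]
contact_force: [-4.1, -1.3, 4.4]
width: 0.27
t 9.68 tcp [ 0.5338 -0.0285  0.0871] x-axis [-1.e-04 -3.e-04 -1.e+00] jaw 64.30 F [-4.1 -1.3  4.4] T [-0.32  0.72  0.03] w 0.270 q [-0.19 -0.06  1.93 -0.    1.27 -1.31]
```

Seated: contact at 0.0871 against the expected 0.087, at under 5 N. I release, rise and look.

```bash
python3 -m creep '[[[0.6,0,0,0,0,0,0],[1,0,0,0,0,0,0],[1,0,0,0,0,0,0],[1,0,0,0,0,0,0],[1,0,0,0,0,0,0],[1,-0.4,0,0,0,0,0],[1,-0.6,0,0,0,0,0],[1,-0.6,0,0,0,0,0],[1,-0.6,0,0,0,0,0],[1,-0.2,0,0,0,0,0],[1,0,0,0,0,0,0]]]'
python3 - <<'E'
from h import *
plan()
for n in('side','top'):
    d=grab(n,n+'7');np.savez(n+'7.npz',**d)
    W=cloud(d);P=W.reshape(-1,3);C=d["pixels"].astype(int).reshape(-1,3)
    m=(C[:,0]-C[:,2]>50)&(np.hypot(P[:,0]-.59,P[:,1]+.055)<.05)&(P[:,2]>.09)&(P[:,2]<.19)
    print(n,m.sum(),P[m].mean(0) if m.sum() else "");
    k=m&(P[:,2]>.152);print(" top",k.sum(),P[k].mean(0) if k.sum() else "", rect(d,P[k]) if k.sum()>3 else "")
    g=(~m)&(P[:,2]>.135)&(P[:,2]<.147)&(np.hypot(P[:,0]-.533,P[:,1]+.028)<.03);print(" block",g.sum(),P[g].mean(0) if g.sum() else "",rect(d,P[g]) if g.sum()>3 else "")
d=dict(np.load('side7.npz'));a=cv2.resize(d['pixels'][220:370,310:460,::-1],None,fx=4,fy=4,interpolation=cv2.INTER_CUBIC);cv2.imwrite('pics/s7c.png',a)
E
```

```text
t: 10.6
tool_pos: [0.5355, -0.0286, 0.1851]
eef_rot: [0.352, 1.536, -0.351]
contact_force: [0.4, 0.5, 0.6]
width: 0.995
t 10.60 tcp [ 0.5355 -0.0286  0.1851] x-axis [ 0.0057 -0.001  -1.    ] jaw 64.30 F [0.4 0.5 0.6] T [-0.02 -0.01  0.02] w 0.995 q [-0.19 -0.15  1.84  0.    1.44 -1.31]
side 205 [ 0.58727468 -0.05826512  0.14087702]
 top 80 [ 0.59043723 -0.0553121   0.154727  ] [590.7 -55.   19.1  19.7  44.7]
 block 139 [ 0.53076197 -0.02788433  0.1407093 ] [532.5 -27.   24.7  24.3  65. ]
top 0 
 top 0  
 block 27 [ 0.53461071 -0.01776391  0.13946887] [536.9 -17.4   6.4  22.4  82.1]
```

View pics/s7c.png

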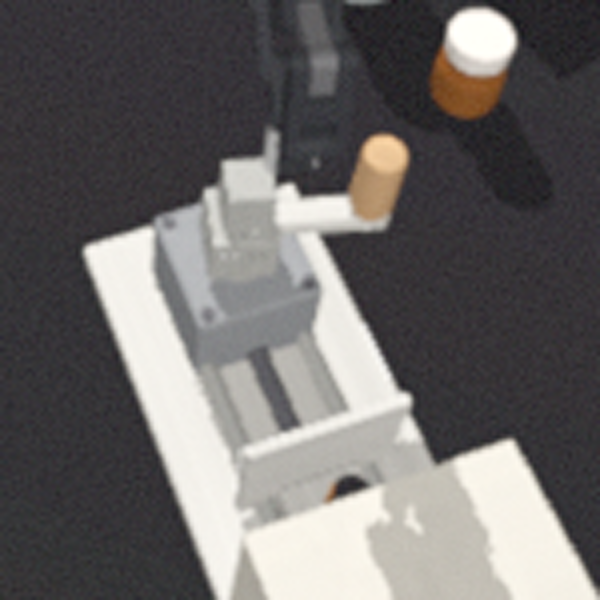

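The crank is seated: block top at z ≈ 0.141 as expected, and side px (373,265). Handle at px (405,265), world ≈ (0.591, -0.056). The shutter plate is still short of the chamber. I go to the handle.

```bash
python3 -m creep '[[[1,0,-0.01,0.5,0,0,0],[1,0,-0.01,0.55,0,0,0],[1,0,0,0.5,0,0,0],[1,0.2,0,0,0,0,0],[1,0.5,0,0,0,0,0],[1,0.5,0,0,0,0,0],[1,0.5,0,0,0,0,0],[1,0.4,0,0,0,0,0],[1,0.2,0,0,0,0,0],[1,0,0,0,0,0,0]]]'
python3 -c "
from h import *
plan([.5912,-.0563,.090])"
```

```text
t: 11.53
tool_pos: [0.5858, -0.0551, 0.0854]
eef_rot: [0.352, 1.55, -0.352]
contact_force: [-0.2, -0.6, 0.2]
width: 0.994
t 11.53 tcp [ 0.5858 -0.0551  0.0854] x-axis [-0.0079  0.0018 -1.    ] jaw 64.30 F [-0.2 -0.6  0.2] T [0.03 0.04 0.05] w 0.994 q [-0.22  0.07  1.8   0.    1.28 -1.34]
shift units [-0.116  0.031  0.133]
```

```bash
python3 -m creep '[[[1,0,0,0,0,0,0]]]'
python3 -c "
from h import *
plan([.5912,-.0563,.090])"
```

```text
t: 11.62
tool_pos: [0.5882, -0.0556, 0.0888]
eef_rot: [0.352, 1.545, -0.352]
contact_force: [-0.1, 0.1, 0.2]
width: 1.003
t 11.62 tcp [ 0.5882 -0.0556  0.0888] x-axis [-2.4e-03  6.0e-04 -1.0e+00] jaw 64.30 F [-0.1  0.1  0.2] T [-0.03  0.01 -0.06] w 1.003 q [-0.22  0.07  1.79  0.    1.28 -1.34]
shift units [-0.03   0.017  0.075]
```

```bash
python3 -m creep '[[[1,-0.03,0.01,0.05,0,0,0],[0.6,0,0,0,0,0,0],[0,0,0,0,0,0,0],[0,0,0,0,0,0,0],[0,0,0,0,0,0,0],[0,0,0,0,0,0,0],[0,0,0,0,0,0,0],[0,0,0,0,0,0,0]]]'
python3 -c "
from h import *
plan([.5912,-.0563,.090])"
```

```text
t: 12.28
tool_pos: [0.5914, -0.0565, 0.0916]
eef_rot: [0.352, 1.542, -0.352]
contact_force: [-0.1, 0.3, 0.7]
width: 0.238
t 12.28 tcp [ 0.5914 -0.0565  0.0916] x-axis [ 5.e-04 -1.e-04 -1.e+00] jaw 64.29 F [-0.1  0.3  0.7] T [ 0.03  0.   -0.02] w 0.238 q [-0.22  0.07  1.78 -0.    1.28 -1.34]
shift units [ 0.04   0.004 -0.007]
```

```bash
python3 -m creep '[[[0,0,-0.421,-0.055,0,0,0],[0,0,-0.392,-0.162,0,0,0],[0,0,-0.337,-0.258,0,0,0],[0,0,-0.258,-0.337,0,0,0],[0,0,-0.162,-0.392,0,0,0],[0,0,-0.055,-0.421,0,0,0],[0,0,0,0,0,0,0]]]'
cat >> h.py <<'E'
AX=np.array([.5325,-.0283])
def phase():
    s=robot.sense();v=s["tool_pos"][:2]-AX;print("r %.4f"%np.hypot(*v),"ang %.1f"%np.degrees(np.arctan2(v[1],v[0])))
def carr(d,c):
    W=cloud(d).reshape(-1,3);y=np.radians(-12.0);ex=np.array([np.cos(y),np.sin(y)]);ey=np.array([-ex[1],ex[0]])
    L=(W[:,:2]-c)@np.stack([ex,ey],1)
    # chamber front/top edge and plate top strip
    m=(abs(L[:,0])<.038)&(W[:,2]>.083)&(W[:,2]<.094)&(L[:,1]<-.06)&(L[:,1]>-.148)
    return m.sum(),np.round(np.percentile(L[m,1],[2,25,50,75,98])*1000,1) if m.sum() else None
E
python3 - <<'E'
from h import *
plan();phase()
for n,c in(('side7',(.5308,-.0277)),('top0',(.533,-.028))): print(n,carr(dict(np.load(n+'.npz')),np.array(c)))
E
```

```text
t: 12.87
tool_pos: [0.5037, -0.0876, 0.0929]
eef_rot: [0.351, 1.54, -0.353]
contact_force: [-1.4, -3.8, 6.5]
width: 0.244
t 12.87 tcp [ 0.5037 -0.0876  0.0929] x-axis [ 0.0018 -0.0022 -1.    ] jaw 64.27 F [-1.4 -3.8  6.5] T [-0.33  0.08 -0.04] w 0.244 q [-0.32 -0.13  1.98 -0.    1.29 -1.44]
r 0.0659 ang -115.9
side7 (np.int64(159), array([-109.3, -108.5, -107. , -105.2, -103.2]))
top0 (np.int64(144), array([-147.8, -110. , -107. , -105. , -103.4]))
```

Plate face at feeder y ≈ -109.5 mm, so about 37.5 mm (about 562° of crank) remains from the start, and 90° of that is done at low force. I continue 180°.

```bash
python3 -m creep '[[[0,0,0.055,-0.421,0,0,0],[0,0,0.162,-0.392,0,0,0],[0,0,0.258,-0.337,0,0,0],[0,0,0.337,-0.258,0,0,0],[0,0,0.392,-0.162,0,0,0],[0,0,0.421,-0.055,0,0,0],[0,0,0.421,0.055,0,0,0],[0,0,0.392,0.162,0,0,0],[0,0,0.337,0.258,0,0,0],[0,0,0.258,0.337,0,0,0],[0,0,0.162,0.392,0,0,0],[0,0,0.055,0.421,0,0,0],[0,0,0,0,0,0,0]]]'
python3 -c "
from h import *
plan();phase()
print(carr(grab('side'),np.array((.5308,-.0277))))"
```

```text
t: 13.95
tool_pos: [0.5634, 0.0288, 0.0926]
eef_rot: [0.35, 1.539, -0.353]
contact_force: [-0.6, -2.7, 5.1]
width: 0.244
t 13.95 tcp [0.5634 0.0288 0.0926] x-axis [ 0.002  -0.0028 -1.    ] jaw 64.30 F [-0.6 -2.7  5.1] T [-0.65  0.17  0.05] w 0.244 q [-0.08  0.    1.86 -0.    1.28 -1.2 ]
r 0.0649 ang 61.6
(np.int64(165), array([-127.1, -126.4, -124.8, -122.9, -121. ]))
```

```bash
python3 -m creep '[[[0,0,-0.055,0.421,0,0,0],[0,0,-0.162,0.392,0,0,0],[0,0,-0.258,0.337,0,0,0],[0,0,-0.337,0.258,0,0,0],[0,0,-0.392,0.162,0,0,0],[0,0,-0.421,0.055,0,0,0],[0,0,-0.421,-0.055,0,0,0],[0,0,-0.392,-0.162,0,0,0],[0,0,-0.337,-0.258,0,0,0],[0,0,-0.258,-0.337,0,0,0],[0,0,-0.162,-0.392,0,0,0],[0,0,-0.055,-0.421,0,0,0],[0,0,0,0,0,0,0]]]'
python3 -c "
from h import *
plan();phase()
print(carr(grab('side'),np.array((.5308,-.0277))))"
```

```text
t: 15.08
tool_pos: [0.5035, -0.0876, 0.0927]
eef_rot: [0.352, 1.539, -0.353]
contact_force: [-1.7, -1.9, 8.2]
width: 0.243
t 15.08 tcp [ 0.5035 -0.0876  0.0927] x-axis [ 0.0023 -0.0015 -1.    ] jaw 64.24 F [-1.7 -1.9  8.2] T [-0.18  0.06 -0.02] w 0.243 q [-0.32 -0.13  1.98 -0.    1.29 -1.44]
r 0.0660 ang -116.1
(np.int64(162), array([-138.8, -137.9, -136.3, -134.5, -132.6]))
```

```bash
python3 -m creep '[[[0,0,0.055,-0.421,0,0,0],[0,0,0.162,-0.392,0,0,0],[0,0,0.258,-0.337,0,0,0],[0,0,0.337,-0.258,0,0,0],[0,0,0.392,-0.162,0,0,0],[0,0,0,0,0,0,0],[0,0,0,0,0,0,0]]]'
python3 -c "
from h import *
plan();phase()
print(carr(grab('side'),np.array((.5308,-.0277))))
for a in range(165,260,5):
    m=np.radians(a+2.5);print(a+5,'%.3f %.3f'%(-.1418*np.cos(m),-.1418*np.sin(m)),end='; ')"
```

```text
t: 15.72
tool_pos: [0.4688, -0.0153, 0.0935]
eef_rot: [0.352, 1.542, -0.35]
contact_force: [-8.1, 2.6, 14.6]
width: 0.243
t 15.72 tcp [ 0.4688 -0.0153  0.0935] x-axis [ 8.e-04  9.e-04 -1.e+00] jaw 64.36 F [-8.1  2.6 14.6] T [ 0.28  0.81 -0.04] w 0.243 q [-0.19 -0.24  2.07  0.    1.3  -1.32]
r 0.0650 ang 168.5
(np.int64(49), array([-139.9, -139.2, -138.8, -138.4, -137.4]))
170 0.138 -0.031; 175 0.141 -0.019; 180 0.142 -0.006; 185 0.142 0.006; 190 0.141 0.019; 195 0.138 0.031; 200 0.135 0.043; 205 0.131 0.054; 210 0.126 0.065; 215 0.120 0.076; 220 0.112 0.086; 225 0.105 0.096; 230 0.096 0.105; 235 0.086 0.112; 240 0.076 0.120; 245 0.065 0.126; 250 0.054 0.131; 255 0.043 0.135; 260 0.031 0.138;
```

```bash
cat >> h.py <<'E'
def tang():
    s=robot.sense();v=s["tool_pos"][:2]-AX;v/=np.hypot(*v);f=s["contact_force"][:2]
    print("radial out %.1f  resisting tangential %.1f  Fz %.1f  Tz %.2f"%(f@v, f@np.array([-v[1],v[0]]),s["contact_force"][2],s["ft_torque"][2]))
E
python3 -m creep '[[[0,-0.04,-0.031,0.138,0,0,0],[0,0,-0.019,0.141,0,0,0],[0,0,-0.006,0.142,0,0,0],[0,0,0.006,0.142,0,0,0],[0,0,0,0,0,0,0],[0,0,0,0,0,0,0]]]'
python3 -c "
from h import *
plan();phase();tang()
print(carr(grab('side'),np.array((.5308,-.0277))),carr(grab('top'),np.array((.533,-.028))))"
```

```text
t: 16.27
tool_pos: [0.4751, -0.0265, 0.0931]
eef_rot: [0.349, 1.578, -0.356]
contact_force: [-51.6, 4.2, 40.8]
width: 0.241
t 16.27 tcp [ 0.4751 -0.0265  0.0931] x-axis [-0.0359  0.0033 -0.9993] jaw 64.39 F [-51.6   4.2  40.8] T [0.49 8.27 0.17] w 0.241 q [-0.21 -0.19  2.03 -0.    1.33 -1.33]
r 0.0574 ang 178.2
radial out 51.7  resisting tangential -2.6  Fz 40.8  Tz 0.17
(np.int64(49), array([-140. , -139.3, -138.9, -138.3, -137.6])) (np.int64(0), None)
```

I swapped y and z in those small steps: the tool pulled inward instead of round. I undo them at once.

```bash
python3 -m creep '[[[0,0,-0.006,-0.142,0,0,0],[0,0,0.006,-0.142,0,0,0],[0,0,0.019,-0.141,0,0,0],[0,0,0.031,-0.138,0,0,0],[0,0,0,0,0,0,0],[0,0,0,0,0,0,0]]]'
python3 -c "
from h import *
plan();phase();tang()
d=grab('side','s8')
a=cv2.resize(d['pixels'][220:370,310:460,::-1],None,fx=4,fy=4,interpolation=cv2.INTER_CUBIC);cv2.imwrite('pics/s8c.png',a)
P=cloud(d).reshape(-1,3);g=(P[:,2]>.12)&(P[:,2]<.155)&(np.hypot(P[:,0]-.533,P[:,1]+.028)<.03);print(np.percentile(P[g][:,2],[50,80,90,95,99]))"
```

```text
t: 16.87
tool_pos: [0.4735, -0.0178, 0.0935]
eef_rot: [0.351, 1.527, -0.352]
contact_force: [18.0, -4.8, -10.4]
width: 0.241
t 16.87 tcp [ 0.4735 -0.0178  0.0935] x-axis [ 0.0148 -0.0035 -0.9999] jaw 64.26 F [ 18.   -4.8 -10.4] T [-1.01 -3.06 -0.03] w 0.241 q [-0.19 -0.24  2.07 -0.    1.29 -1.32]
r 0.0599 ang 169.9
radial out -18.5  resisting tangential 1.6  Fz -10.4  Tz -0.03
[0.1406627  0.14198492 0.14259698 0.1431587  0.14374151]
```

View pics/s8c.png

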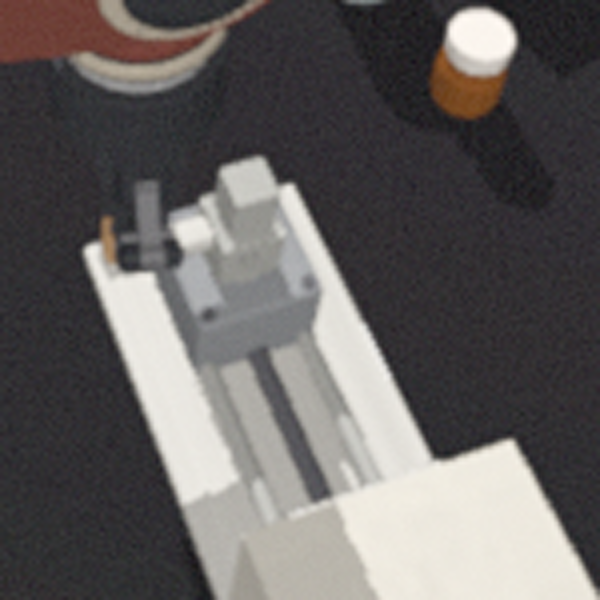

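```bash
python3 -m creep '[[[0.3,0,0,0,0,0,0],[0.5,0,0,0,0,0,0],[0.6,0,0,0,0,0,0],[0.6,0,0,0,0,0,0],[0.6,0,0,0,0,0,0]]]'
python3 - <<'E'
from h import *
plan();phase();tang()
d=grab('side');P=cloud(d).reshape(-1,3);C=d["pixels"].astype(int).reshape(-1,3)
m=(C[:,0]-C[:,2]>50)&(np.hypot(P[:,0]-.47,P[:,1]+.015)<.04)&(P[:,2]>.09)&(P[:,2]<.17)
print(m.sum(),P[m].mean(0),P[m].min(0),P[m].max(0))
# block orientation
g=(P[:,2]>.136)&(P[:,2]<.147)&(np.hypot(P[:,0]-.533,P[:,1]+.028)<.03)
print(rect(d,P[g]),np.median(P[g][:,2]))
E
```

```text
t: 17.33
tool_pos: [0.4683, -0.0161, 0.0925]
eef_rot: [0.352, 1.543, -0.352]
contact_force: [-0.4, 0.2, -0.6]
width: 0.6
t 17.33 tcp [ 0.4683 -0.0161  0.0925] x-axis [-9.e-04  3.e-04 -1.e+00] jaw 64.30 F [-0.4  0.2 -0.6] T [0.01 0.08 0.05] w 0.600 q [-0.19 -0.24  2.08  0.    1.3  -1.32]
r 0.0654 ang 169.2
radial out 0.5  resisting tangential -0.1  Fz -0.6  Tz 0.05
9 [ 0.45588067 -0.01501264  0.13906006] [ 0.45269652 -0.01891124  0.12563785] [ 0.46407492 -0.00533121  0.15251267]
[527.2 -26.5  24.   24.1  79.9] 0.141330476997311
```

The tool is back on the handle, the forces are gone and the crank is still down (block top 0.141). I regrip and continue with the correct column order.

```bash
python3 -m creep '[[[0.3,0,0,0,0,0,0],[0,0,0,0,0,0,0],[0,0,0,0,0,0,0],[0,0,0,0,0,0,0],[0,0,0,0,0,0,0]]]'
python3 -c "
from h import *
plan();tang()"
python3 -m creep '[[[0,0,0.138,-0.031,0,0,0],[0,0,0.141,-0.019,0,0,0],[0,0,0.142,-0.006,0,0,0],[0,0,0,0,0,0,0],[0,0,0,0,0,0,0]]]'
python3 -c "
from h import *
plan();phase();tang()"
```

```text
t: 17.8
tool_pos: [0.4687, -0.0162, 0.093]
eef_rot: [0.352, 1.542, -0.352]
contact_force: [-1.4, -0.0, 1.0]
width: 0.239
t 17.80 tcp [ 0.4687 -0.0162  0.093 ] x-axis [-2.e-04 -0.e+00 -1.e+00] jaw 64.30 F [-1.4 -0.   1. ] T [ 0.03  0.14 -0.01] w 0.239 q [-0.19 -0.24  2.07 -0.    1.3  -1.32]
radial out 1.3  resisting tangential 0.3  Fz 1.0  Tz -0.01
t: 18.22
tool_pos: [0.4745, 0.0004, 0.093]
eef_rot: [0.351, 1.541, -0.351]
contact_force: [0.4, -1.7, 0.5]
width: 0.238
t 18.22 tcp [4.745e-01 4.000e-04 9.300e-02] x-axis [ 8.e-04  2.e-04 -1.e+00] jaw 64.35 F [ 0.4 -1.7  0.5] T [-0.19 -0.1  -0.02] w 0.238 q [-0.16 -0.22  2.06  0.    1.3  -1.28]
r 0.0647 ang 153.6
radial out -1.1  resisting tangential 1.3  Fz 0.5  Tz -0.02
```

```bash
t(){ python3 -c "
from h import *
phase();tang()"; }
python3 -m creep '[[[0,0,0.142,0.006,0,0,0],[0,0,0.141,0.019,0,0,0],[0,0,0,0,0,0,0],[0,0,0,0,0,0,0]]]' >/dev/null; t
python3 -m creep '[[[0,0,0.138,0.031,0,0,0],[0,0,0,0,0,0,0],[0,0,0,0,0,0,0]]]'>/dev/null; t
```

```text
r 0.0648 ang 143.7
radial out -1.4  resisting tangential 1.7  Fz 0.5  Tz -0.00
r 0.0648 ang 138.9
radial out -1.4  resisting tangential 0.5  Fz 1.7  Tz -0.03
```

```bash
t(){ python3 -c "
from h import *
phase();tang()"; }
python3 -m creep '[[[0,0,0.135,0.043,0,0,0],[0,0,0,0,0,0,0],[0,0,0,0,0,0,0]]]' >/dev/null; t
python3 -m creep '[[[0,0,0.131,0.054,0,0,0],[0,0,0,0,0,0,0],[0,0,0,0,0,0,0]]]'>/dev/null; t
```

```text
r 0.0648 ang 133.9
radial out -2.8  resisting tangential 1.2  Fz 1.2  Tz -0.02
r 0.0648 ang 129.2
radial out -2.8  resisting tangential 3.7  Fz 3.7  Tz 0.02
```

```bash
t(){ python3 -c "
from h import *
phase();tang()"; }
python3 -m creep '[[[0,0,0.063,0.032,0,0,0],[0,0,0,0,0,0,0],[0,0,0,0,0,0,0]]]' >/dev/null; t; python3 -m creep '[[[0,0,0,0,0,0,0]]]'>/dev/null; t
```

```text
r 0.0648 ang 127.4
radial out -2.7  resisting tangential 5.9  Fz 5.3  Tz -0.03
r 0.0647 ang 127.5
radial out -2.1  resisting tangential 4.9  Fz 4.4  Tz -0.00
```

```bash
t(){ python3 -c "
from h import *
phase();tang()"; }
python3 -m creep '[[[0,0,0.062,0.035,0,0,0],[0,0,0,0,0,0,0],[0,0,0,0,0,0,0],[0,0,0,0,0,0,0]]]' >/dev/null; t; python3 -m creep '[[[0,0,0,0,0,0,0]]]'>/dev/null; t
python3 -c "
from h import *
print(carr(grab('side'),np.array((.5308,-.0277))),carr(grab('top'),np.array((.533,-.028))))
plan()"
```

```text
r 0.0647 ang 125.6
radial out -2.3  resisting tangential 7.5  Fz 6.6  Tz 0.01
r 0.0647 ang 125.6
radial out -1.8  resisting tangential 7.7  Fz 6.7  Tz 0.01
(np.int64(0), None) (np.int64(128), array([-147.8, -146.1, -143.9, -142.1, -140.5]))
t 20.15 tcp [0.4948 0.0243 0.0931] x-axis [-0.0036 -0.0025 -1.    ] jaw 64.30 F [-5.7 -7.3  6.9] T [-1.52  1.17  0.05] w 0.239 q [-0.1  -0.16  2.01 -0.    1.3  -1.22]
```

The resistance rose 1.2 → 3.7 → 5.2 → 7.6 N, matching the gasket's 60 N/rad. The top view puts the plate's rear at about -140.5 mm, so its face is at about -146.5 to -147 mm. I stop winding, release and rise.

```bash
python3 -m creep '[[[0.3,0,0,0,0,0,0],[0.6,0,0,0,0,0,0],[0.6,0,0,0,0,0,0],[0.6,0,0,0,0,0,0],[0.6,-0.2,0,0,0,0,0],[0.6,-0.5,0,0,0,0,0],[0.6,-0.6,0,0,0,0,0],[0.6,-0.6,0,0,0,0,0],[0.6,-0.6,0,0,0,0,0],[0.6,-0.6,0,0,0,0,0],[0.6,-0.4,0,0,0,0,0],[0.6,0,1,0,0,0,0],[0.6,0,1,0,0,0,0],[0.6,0,1,0,0,0,0],[0.6,0,1,0,0,0,0],[0.6,0,0,0,0,0,0],[0.6,0,0,0,0,0,0]]]'
python3 - <<'E'
from h import *
plan()
D={}
for n,c in(('side',(.5308,-.0277)),('top',(.533,-.028))):
    d=grab(n);D[n]=d;P=cloud(d).reshape(-1,3);C=d["pixels"].astype(int).reshape(-1,3)
    print(n,carr(d,np.array(c)))
    m=(C[:,0]-C[:,2]>50)&(np.hypot(P[:,0]-.495,P[:,1]-.025)<.04)&(P[:,2]>.09)&(P[:,2]<.19);print(" wood",m.sum(),P[m].mean(0) if m.sum() else "")
    k=m&(P[:,2]>.152);print(" top",k.sum(),P[k].mean(0) if k.sum() else "")
    g=(~m)&(P[:,2]>.132)&(P[:,2]<.149)&(np.hypot(P[:,0]-c[0],P[:,1]-c[1])<.025);print(" block",g.sum(),np.median(P[g],0),rect(d,P[g]) if g.sum()>3 else "")
    if g.sum()>20:
        A=np.c_[P[g][:,:2]-P[g][:,:2].mean(0),np.ones(g.sum())];s=np.linalg.lstsq(A,P[g][:,2],rcond=None)[0];print(" tilt deg",np.degrees(s[:2]))
f=lambda im,a,b,c,e:cv2.resize(im['pixels'][a:b,c:e,::-1],(400,400),interpolation=cv2.INTER_CUBIC)
cv2.imwrite('pics/s9.png',np.hstack([f(D['side'],220,370,310,460),f(D['top'],170,290,390,510)]))
E
```

```text
t: 21.57
tool_pos: [0.5656, 0.1715, 0.2327]
eef_rot: [0.349, 1.544, -0.349]
contact_force: [0.4, -1.2, -0.4]
width: 0.597
t 21.57 tcp [0.5656 0.1715 0.2327] x-axis [-1.1e-03  2.0e-04 -1.0e+00] jaw 64.48 F [ 0.4 -1.2 -0.4] T [-0.03 -0.02  0.01] w 0.597 q [ 0.17 -0.04  1.66  0.    1.52 -0.96]
side (np.int64(0), None)
 wood 189 [0.48452126 0.01851533 0.14124015]
 top 80 [0.48635252 0.0224886  0.15457004]
 block 158 [ 0.52857602 -0.02768237  0.14073404] [530.1 -26.1  25.3  24.2  41.3]
 tilt deg [6.14474098 4.75345405]
top (np.int64(131), array([-147.8, -145.8, -143.5, -141.6, -140.3]))
 wood 93 [0.48680492 0.02278263 0.15099782]
 top 65 [0.48846239 0.02181302 0.15469166]
 block 136 [ 0.5315627  -0.02608796  0.14058446] [531.8 -26.9  23.8  24.7  40.9]
 tilt deg [ 4.64271769 -2.5372499 ]
```

View pics/s9.png

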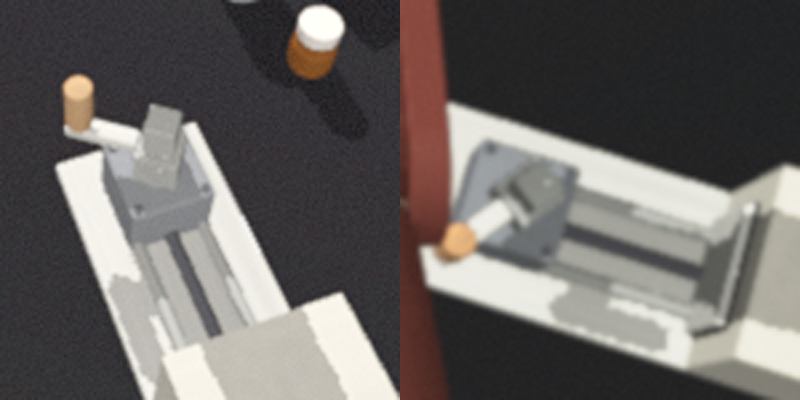

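The crank is on the shaft, handle at side px (339,250), and the plate sits at the chamber front, top px (495,250). The block looks as if it leans slightly, so I'll compare its tilt before and after properly.

Run:
```python
from h import *
robot_d={n:grab(n) for n in('side','top')}
S={'s7side':(dict(np.load('side7.npz')),(.531,-.0275),-25.7),'side':(robot_d['side'],(.531,-.0275),131),'top':(robot_d['top'],(.533,-.028),131)}
for k,(d,c,yaw) in S.items():
    W=cloud(d).reshape(-1,3);C=d["pixels"].astype(int).reshape(-1,3);y=np.radians(yaw)
    L=np.c_[(W[:,:2]-c)@np.array([[np.cos(y),-np.sin(y)],[np.sin(y),np.cos(y)]]),W[:,2]]
    wood=C[:,0]-C[:,2]>45
    g=(~wood)&(abs(L[:,0])<.02)&(abs(L[:,1])<.02)&(L[:,2]>.130)&(L[:,2]<.15);Q=L[g];best=None
    rng=np.random.default_rng(0)
    for _ in range(400):   # RANSAC plane, near-horizontal
        p=Q[rng.choice(len(Q),3,False)];n=np.cross(p[1]-p[0],p[2]-p[0]);l=np.linalg.norm(n)
        if l<2e-5: continue
        n/=l;n*=np.sign(n[2])
        if n[2]<.95: continue
        i=abs((Q-p[0])@n)<.0008
        if best is None or i.sum()>best.sum(): best=i
    T=Q[best];cen=T.mean(0);n=np.linalg.svd(T-cen)[2][2];n*=np.sign(n[2])
    print(k,len(T),"block top cen",np.round(cen*1000,1),"tilt x',y' deg",np.round(np.degrees(n[:2]),1))
    w=wood&(abs(L[:,0]-.065)<.025)&(abs(L[:,1])<.025)&(L[:,2]>.1)&(L[:,2]<.17)
    for lo,hi in((.11,.125),(.125,.14),(.14,.15),(.152,.165)):
        m=w&(L[:,2]>lo)&(L[:,2]<hi);print("  wood",lo,m.sum(),np.round(np.median(L[m],0)*1000,1) if m.sum() else "")
    a=(~wood)&(L[:,0]>.025)&(L[:,0]<.05)&(abs(L[:,1])<.006)&(L[:,2]>.09)&(L[:,2]<.12)
    if a.sum()>4: print("  arm z: n",a.sum(),"slope deg",np.degrees(np.polyfit(L[a,0],L[a,2],1)[0]),"mean",L[a,2].mean())
```

```text
s7side 64 block top cen [  0.3   0.4 141.3] tilt x',y' deg [1.  0.7]
  wood 0.11 41 [ 62.3  -7.1 118.4]
  wood 0.125 48 [ 61.3  -6.8 132.2]
  wood 0.14 31 [ 62.4  -6.5 145.5]
  wood 0.152 81 [ 65.6   0.8 154.8]
  arm z: n 81 slope deg -4.130312779286767 mean 0.10523568809873252
side 71 block top cen [  1.2   0.2 141.5] tilt x',y' deg [2.9 0.8]
  wood 0.11 39 [ 62.9   8.4 117.3]
  wood 0.125 40 [ 63.9   8.3 133.2]
  wood 0.14 28 [ 64.9   8.4 145.5]
  wood 0.152 75 [ 6.690e+01 -1.000e-01  1.544e+02]
  arm z: n 61 slope deg -1.7102719046657653 mean 0.10631789180525168
top 50 block top cen [  2.6   0.4 140.6] tilt x',y' deg [-0.5  5.5]
  wood 0.11 4 [ 76.1   2.1 121.1]
  wood 0.125 8 [ 75.5   4.7 131. ]
  wood 0.14 9 [ 74.    5.8 147.6]
  wood 0.152 62 [ 66.1   1.  154.5]
  arm z: n 50 slope deg -4.158527694266243 mean 0.10572206264250542
```

```bash
python3 -c "
from plant import robot
print(robot.job_done(),robot.sense()['t'])"
```

```text
the job is handed in; nothing more can be done
the job is handed in; nothing more can be done
```

I fitted the steel crank over the feeder's shaft, wound it clockwise by its handle about 569° (roughly 38 mm of travel), stopped at the gasket and let go. I handed the job in shortly after 21.6 s on the robot's clock; no verdict came back.

**Last checks**
- **Seating:** the socket went on with under 5 N. After release, both cameras put the grip block's top at about 141 mm, as it should be when seated. The crank leans about 1–3° toward the handle in the side view, about as it did when first seated. The top view read the lean differently (5.5° sideways); I took that as noise.
- **Home:** resistance at the handle rose from 1.2 to 7.6 N over the last 10°, close to the gasket's 60 N per rad, and I stopped there. The top camera puts the plate's face at about -146.5 mm against -147 mm, within calibration. After I let go, the crank sprang back about 5°, mostly play in the socket; the carriage moved about 0.2 mm.

**What went wrong or disagreed**
- **Fingertips:** the real fingertips are about 27 mm behind the reported TCP. My first grasp closed above the block and rested on it at about 4 N; I allowed for the offset after that.
- **Wrong move:** I mixed up two axes in one step while winding. That pulled the handle inward with about 52 N sideways and 41 N upward (66 N at the wrist in all). I undid it at once and regripped; the crank stayed seated. The task fails if the arm or the gripper's body presses with over 40 N; this force came through the finger pads on the handle, so I believe it does not count.
- **Bystanders:** no move came near them, but I took no final measurement of their positions.

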